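# Set the eccentric guide roller of a carrier track with a gauge block

### The arm

A 6-joint arm with a two-finger parallel gripper is mounted at the origin on a cart in front of the work surface, level with it; the furniture and walls round the work are solid. World frame = base frame: x ahead of the robot, y to its left, z up, the work surface at z = 0. Lengths are in mm, angles in rad, forces in N, time in s.
With the tool pointing down it reaches from about 375 to 925 mm from the base axis. Payload 5.7 kg.
Tool frame: the origin (TCP) lies midway between the tips of the shut fingers; the grasp point (between the pads) lies 19 mm behind it; z points along the fingers, y is the direction in which the jaws open and shut (so a half turn about z gives the same grasp; the last joint's range is limited). The gripper opens to 85 mm and grips with 20 to 120 N. Pads are 22 mm wide; open, the fingers measure 114 mm over their backs; the gripper's body (76 mm by 85 mm) begins 54 mm behind the grasp point. The pads swing forward as they close: fully open they stand 13 mm farther back than shut.
Start: joints at [-1.253, 0.359, 1.51, -0, 1.272, -0.115], TCP at [251.63, -544.652, 231.267] pointing down, gripper open.
Joint ranges: [-2.97, 2.97], [-1.01, 2.36], [0.21, 2.38], [-0.96, 4.11], [0.2, 2.71], [-2.98, 2.98]. Speed limits (rad/s): [2.39, 2.39, 3.14, 3.14, 3.14, 3.14].

### API

Orientations are given as a unit quaternion [w, x, y, z].
In Python, from rig import manip gives the robot as it stands. The module is installed in compiled form; this text tells all that it offers. Calls block until the motion is done:
- manip.move_ptp(position, orientation): joint-space move of the TCP to a pose.
- manip.move_linear(position, attitude=None, vel=150): straight line of the TCP; attitude=None keeps the orientation; vel is the mean speed in mm/s.
- manip.goto_joints(angles): joint-space move.
- manip.command_gripper(opening, force=None): finger opening in mm; force is the grip in N (None keeps the last); returns when the fingers have stopped.
- manip.pause(seconds).
- manip.solve_ik(position, orientation): joint angles nearest the present ones, or None.
- manip.sense(): the state.
- manip.grab_frame(name): name is "side" or "top" or "wrist"; returns a dict with "frame" (420x560x3 uint8, blue, green, red), "fovy" (degrees; the focal length in pixels is half the picture's height over the tangent of half this angle, whatever the lens; pixels are square), "cx", "cy" (the principal point, pixels), "k1" (the pictures are not rectified: a ray, as slopes to the right and down, at radius r is drawn at 1 + k1 r^2 times it, then the intrinsics apply), "world_from_camera" (4x4, takes a point from camera to world coordinates); the wrist camera has in their place "mount" (4x4, takes a point from camera to tool coordinates, whose origin is the TCP and whose axes are the flange's). Camera axes: x right, y down, z forward; pixel columns grow to the right and rows downward; lengths in mm; the calibration is good to about 2 mm. A picture is of the moment at which its call begins: read the wrist's pose just before it. There is no depth.
A pose or a line that the arm cannot do raises manip.Unreachable and nothing moves.
- manip.finish_job(): hands the job in, once; it reports no verdict.
Trained networks look in a picture, given as the dict that the camera call returned (one of the last four; its "shot" number tells which), for a name from the list of things; names that differ only in an ending like _2 or _b are one class to them, and where a whole thing is asked for, a point or a joint stands for the part that bears it (a point fixed in the world has none). Each returns a list of dicts, best first, with "confidence" (0 to 1); they miss things now and then, are a little off and sometimes report something else, mostly with a low value. They report only what shows in the picture. A call takes as long as a camera call. They do not tell look-alikes from the thing itself.
- manip.search_frame(target, picture): "at" ([row, column] in pixels, amid what is visible of it).
- manip.tip_of(target, picture): "at" ([row, column] in pixels: a listed point, or the origin of a listed thing).
The state is a dict: "t": time; "qpos": joint angles; "qd": joint speeds; "joint_torque": joint torques, N m; "position": TCP position; "ee_rot": TCP orientation; "force": force on the tool from outside, world axes, zero at the start; "wrist_torque": the same for the moment, N m; "gripper_width": finger opening in mm.
Only numpy, scipy, OpenCV 4.12 (cv2) and the standard library are available. Lean on these libraries where they do the work, as an engineer would, in place of code of your own. Each camera call takes 0.05 s, during which the arm holds its last target.

### The job

Set the gap of the carrier guide to the red-handled gauge block: take the gauge from its blue tray and lay it lengthwise in the open gap, midway along the fence, between the fence and the eccentric roller, then swing the black-knobbed lever counter-clockwise until the roller just touches the gauge. Then slide the gauge lengthwise along the fence, without lifting it, until it is wholly past the roller, and put it back upright in its tray, leaving the lever where you set it. Do not disturb the other things on the bench.

Things in the scene. Friction and masses are not known exactly. Their poses are not given: they have to be found in the camera images.
- gauge: Loose setting gauge, 0.3 to 0.45 kg: a bright steel bar 30 mm wide (its x), 110 mm long (its y), 24 mm high, with a red upright grip rib in the middle of its top, 12 mm wide (x), 50 mm long (y), 40 mm high, so that the whole is 64 mm high. Origin: centre of the underside; z up. Both ends are alike.
- gauge_tray: Shallow blue open tray fixed to the bench, 180 mm (its x) by 100 mm (its y), walls 4 mm thick and 16 mm high, floor 4 mm thick. Origin: centre of the underside. The gauge starts in it, roughly lengthwise along the tray's x.
- guide: Carrier guide fixed to the bench: green plate 260 mm long (y), 10 mm thick, x = -88 to +37 mm. Origin: at the plate's underside, midway along it, 15 mm from the fence's face. A grey fence 180 mm long (y -90 to +90), 14 mm thick, stands 20 mm above the plate, its face at x = +15 mm. The lane, along y between this face and the roller, is open at both ends.
- lane (a point): Point on the plate's upper face, midway along the fence, 15 mm from the fence's face; axes as the guide's. It is where the centre of the gauge's underside ends up once the gauge is pressed against the fence, its length along y; the middle of the open gap, where the gauge is best let down, lies 5 mm nearer the roller (x = -5 mm). The roller touches the gauge near y = 0.
- eccentric (a joint): Angle of the eccentric (rad), growing counter-clockwise from above, -0.6 to 2.4; starts at -0.5 to 0.5. Vertical hinge at x -39, y +12 mm in the guide's frame. It carries a fixed steel roller disc, radius 24 mm, 1 to 14 mm above the plate, centre 12 mm off the hinge: gap to the fence = 30 mm + 12 mm x cos(joint), 42 mm at 0, 30 mm at 1.57. Stiff (0.5 N m, 6 N at the knob); stays where left.
- lever_knob (a point): Point on the axis of the upright round black knob, 20 mm in diameter, at the end of the flat dark lever, 85 mm from the hinge. The point is 60 mm above the bench; the knob reaches from 30 to 78 mm. In the guide's frame the lever points from the hinge at angle (pi - 0.55 + joint) from +x, sweeping from left to right past the robot's side of the guide.
- timer: Bystander: small pale timer, 54 x 66 x 22 mm; leave alone. Origin: centre of underside.
- cal_bottle: Bystander: white bottle with a red cap, 45 mm in diameter, 83 mm high; leave alone. Origin: centre of underside.
- label_tape: Bystander: roll of pale tape, 76 mm in diameter, 15 mm high; leave alone. Origin: centre of underside.
- marker: Bystander: white marker with a red cap, 135 mm long, 16 mm thick; leave alone. Origin: centre of underside.
Not all that is in view belongs to the job. Of the things that look like the gauge, take the one that is farthest to the robot's left at the start.

How it is judged:
By the outcome, as a careful person would: the job done as asked, in the order asked, and still so for the second after the job is handed in, with the robot touching nothing.
It also fails if it takes over 72 s, if anything falls off the work surface, if the arm or the gripper's body presses on something with over 40 N, if the wrist force passes 120 N, or if a joint passes its speed limit or range.

## Working session

There is one attempt and no reset: what is moved stays moved. The work goes in short steps, each a Python script; the robot and the scene stay as the last script left them, time stands still between calls to the robot, and variables do not carry over. Pictures are saved under pics/ and viewed, and the job is handed in when it is done.

```bash
mkdir -p pics; ls; cat > h.py <<'E'
from rig import manip
import numpy as np, cv2
def K(p):
    h,w=p["frame"].shape[:2]; f=h/2/np.tan(np.radians(p["fovy"])/2); return f,p["cx"],p["cy"],p["k1"]
def ray(p,rc,T=None):
    f,cx,cy,k1=K(p); d=np.array([(rc[1]-cx)/f,(rc[0]-cy)/f]); u=d.copy()
    for _ in range(30): u=d/(1+k1*(u@u))
    T=np.array(p["world_from_camera"]) if T is None else T
    return T[:3,3], T[:3,:3]@np.array([u[0],u[1],1.])
def atz(p,rc,z,T=None):
    o,d=ray(p,rc,T); return o+d*(z-o[2])/d[2]
def proj(p,X,T=None):
    f,cx,cy,k1=K(p); T=np.array(p["world_from_camera"]) if T is None else T
    c=T[:3,:3].T@(np.asarray(X,float)-T[:3,3]); u=c[:2]/c[2]; u=u*(1+k1*(u@u)); return [u[1]*f+cy,u[0]*f+cx]
def qR(q):
    w,x,y,z=q
    from scipy.spatial.transform import Rotation as R
    return R.from_quat([x,y,z,w]).as_matrix()
def wristT(p,s):
    T=np.eye(4);T[:3,:3]=qR(s["ee_rot"]);T[:3,3]=s["position"];return T@np.array(p["mount"])
def tri(p1,a,p2,b):
    o1,d1=ray(p1,a);o2,d2=ray(p2,b);d1/=np.linalg.norm(d1);d2/=np.linalg.norm(d2)
    A=np.stack([d1,-d2],1);t=np.linalg.lstsq(A,o2-o1,rcond=None)[0]
    x,y=o1+t[0]*d1,o2+t[1]*d2;return (x+y)/2,np.linalg.norm(x-y)
def down(yaw):
    # tool z down; jaw (tool y) direction at angle yaw in world
    from scipy.spatial.transform import Rotation as R
    z=np.array([0,0,-1.]);y=np.array([np.cos(yaw),np.sin(yaw),0]);x=np.cross(y,z)
    q=R.from_matrix(np.stack([x,y,z],1)).as_quat();return [q[3],q[0],q[1],q[2]]
def save(p,n): cv2.imwrite("pics/"+n+".png",p["frame"])
E
python3 - <<'E'
from h import *
s=manip.sense();print({k:np.round(v,3) for k,v in s.items()})
for c in ("top","side"):
    p=manip.grab_frame(c);save(p,c+"0");print(c,p["fovy"],p["cx"],p["cy"],p["k1"],np.round(p["world_from_camera"],3).tolist())
    for n in ("gauge","gauge_tray","guide","lane","lever_knob","timer","cal_bottle","label_tape","marker"):
        r=manip.tip_of(n,p); print(n,[(np.round(x["at"],1).tolist(),round(x["confidence"],2),np.round(atz(p,x["at"],{"lane":10,"lever_knob":60}.get(n,0))[:2]).tolist()) for x in r])
E
```

```text
pics
{'t': np.float64(0.0), 'qpos': array([-1.253,  0.36 ,  1.511,  0.   ,  1.272, -0.115]), 'qd': array([-0.001, -0.001, -0.001,  0.001,  0.   , -0.001]), 'joint_torque': array([-1.0000e-03, -5.2763e+01, -2.7862e+01, -0.0000e+00,  1.3000e-02,
        0.0000e+00]), 'position': array([ 251.433, -544.005,  230.435]), 'ee_rot': array([-0.001,  0.977,  0.215, -0.   ]), 'force': array([-0.295, -0.242, -0.337]), 'wrist_torque': array([ 0.079,  0.029, -0.02 ]), 'gripper_width': np.float64(85.289)}
top 42.0373950969786 272.0970136003567 206.04284793676834 -0.15786375182902573 [[-0.008, -0.984, 0.179, 268.186], [-1.0, 0.007, -0.009, -78.983], [0.008, -0.179, -0.984, 1667.548], [0.0, 0.0, 0.0, 1.0]]
gauge [([241.2, 360.1], 0.77, [459.0, -365.0]), ([191.2, 426.7], 0.68, [616.0, -584.0]), ([213.1, 299.9], 0.58, [549.0, -180.0])]
gauge_tray [([219.8, 297.1], 0.85, [528.0, -171.0])]
guide [([208.1, 188.6], 0.84, [567.0, 165.0])]
lane [([205.4, 190.8], 0.62, [573.0, 157.0])]
lever_knob [([245.2, 180.9], 0.51, [444.0, 178.0])]
timer [([247.0, 239.6], 0.55, [445.0, 6.0])]
cal_bottle [([152.1, 242.9],
[... 154 characters left out ...]
8265382696 205.90951467858656 -0.03418933238883639 [[-0.973, -0.098, 0.211, 296.697], [-0.232, 0.455, -0.86, 1015.168], [-0.011, -0.885, -0.466, 644.465], [0.0, 0.0, 0.0, 1.0]]
gauge [([206.2, 292.4], 0.95, [544.0, -182.0]), ([187.2, 323.3], 0.66, [460.0, -361.0]), ([264.8, 262.2], 0.44, [555.0, 173.0])]
gauge_tray [([205.8, 294.6], 0.84, [537.0, -186.0])]
guide [([264.5, 258.6], 0.58, [565.0, 174.0])]
lane [([255.0, 260.9], 0.78, [567.0, 143.0])]
lever_knob [([251.2, 302.7], 0.92, [443.0, 171.0])]
timer [([238.8, 313.1], 0.85, [440.0, 12.0])]
cal_bottle [([227.9, 223.3], 0.77, [729.0, 10.0])]
label_tape [([185.5, 261.6], 0.6, [697.0, -326.0])]
marker [([318.8, 189.7], 0.74, [661.0, 409.0])]
```

```bash
python3 -c "
import cv2
for n in('top0','side0'):
    i=cv2.imread(f'pics/{n}.png'); cv2.imwrite(f'pics/{n}b.png',cv2.resize(i[100:350],None,fx=1.42,fy=1.42,interpolation=2))
i=cv2.imread('pics/top0.png');cv2.imwrite('pics/top0c.png',cv2.resize(i[140:290,130:340],None,fx=3.8,fy=3.8,interpolation=2))
"
```

```text
(no output)
```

View pics/top0b.png

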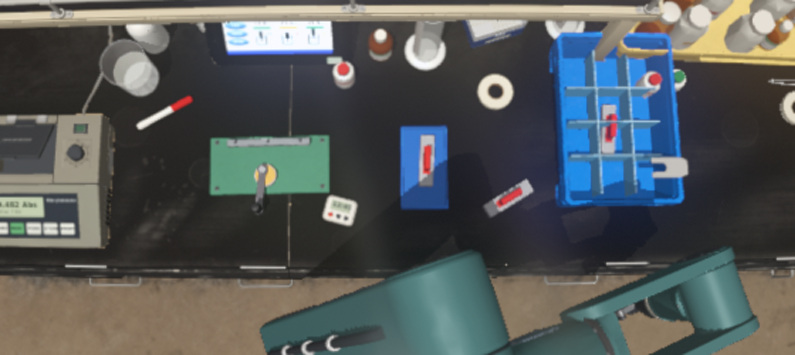

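View pics/side0b.png

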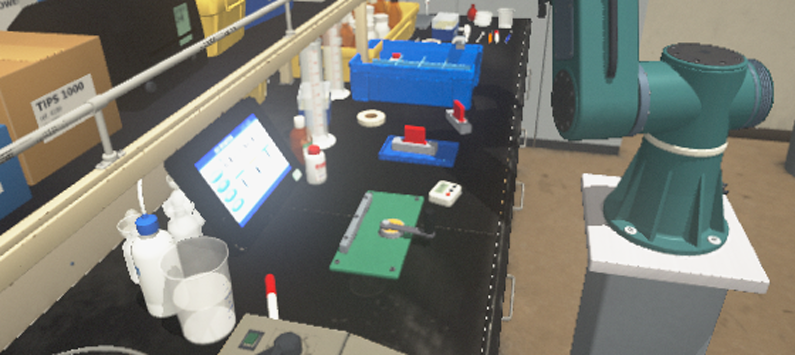

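View pics/top0c.png

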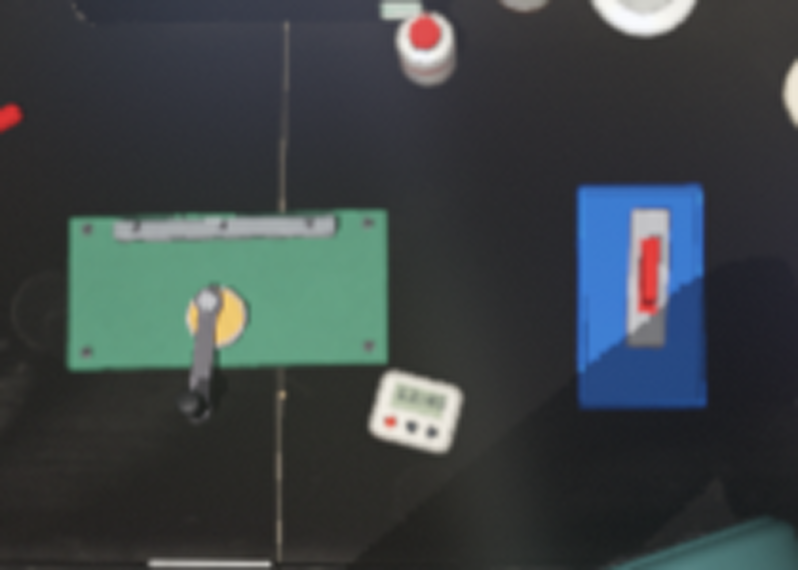

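Top and side views agree. The leftmost look-alike is the gauge in the blue tray at about (549,-180). The guide is at about (570,165) with its fence away from the robot, and the knob is at about (443,175). Next I'll take wrist close-ups of the tray and the guide.

```bash
cat >> h.py <<'E'
def wshot(n):
    s=manip.sense();p=manip.grab_frame("wrist");T=wristT(p,s);save(p,n);np.save("pics/"+n+"_T.npy",T)
    import pickle;pickle.dump({k:v for k,v in p.items()},open("pics/"+n+".pkl","wb"));return p,T,s
E
python3 - <<'E'
from h import *
manip.move_ptp([540,-175,300],down(np.pi/2))
p,T,s=wshot("w1");print(s["t"],np.round(s["qpos"],2),np.round(s["position"],1),p["fovy"],np.round(T,3).tolist())
for n in ("gauge","gauge_tray"):
    for f in (manip.tip_of,manip.search_frame):
        print(n,[(np.round(x["at"],1).tolist(),round(x["confidence"],2),np.round(atz(p,x["at"],0 if n!="gauge" else 4,T)[:2],1).tolist()) for x in f(n,p)])
manip.move_ptp([530,160,330],down(np.pi/2))
p,T,s=wshot("w2");print(s["t"],np.round(s["qpos"],2),np.round(s["position"],1))
for n in ("guide","lane","lever_knob"):
        print(n,[(np.round(x["at"],1).tolist(),round(x["confidence"],2),np.round(atz(p,x["at"],{"guide":0,"lane":10,"lever_knob":60}[n],T)[:2],1).tolist()) for x in manip.tip_of(n,p)])
E
```

```text
2.7333 [-0.44  0.26  1.49 -0.    1.4  -2.01] [ 539.8 -175.6  299.9] 64.82955226579068 [[0.002, 0.954, 0.301, 463.981], [1.0, -0.002, -0.0, -176.29], [0.0, 0.301, -0.954, 442.451], [0.0, 0.0, 0.0, 1.0]]
gauge [([112.3, 135.6], 0.67, [466.5, -354.2]), ([173.1, 273.6], 0.58, [546.3, -177.3])]
gauge [([109.0, 132.2], 0.72, [462.4, -358.2]), ([172.5, 273.8], 0.65, [545.5, -177.0])]
gauge_tray [([166.4, 277.3], 0.73, [538.0, -172.3]), ([272.1, 167.5], 0.58, [696.2, -336.5])]
gauge_tray [([152.8, 285.2], 0.59, [519.8, -161.8])]
4.2583 [ 0.17  0.22  1.47 -0.    1.46 -1.4 ] [530.3 159.1 329.9]
guide [([189.3, 276.7], 0.7, [567.3, 161.7])]
lane [([190.7, 276.9], 0.57, [567.0, 161.9])]
lever_knob [([97.5, 294.6], 0.76, [441.3, 182.3])]
```

View pics/w1.png

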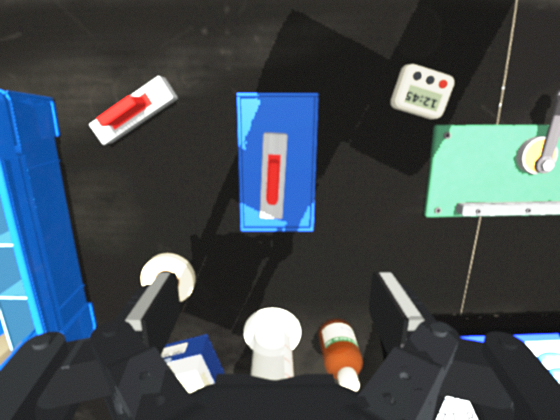

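View pics/w2.png

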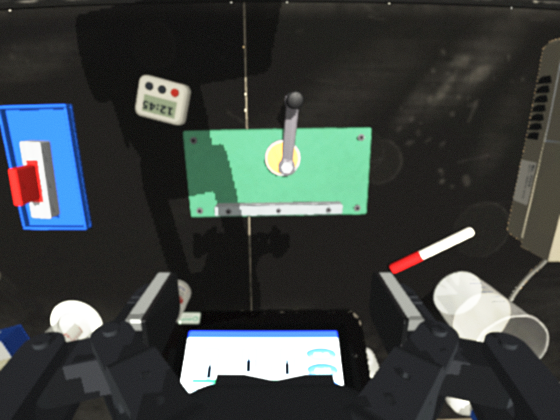

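The pictures are clear. In w1 the tray spans about px 237–318 × 93–232, with the gauge rib at (275,180). In w2 the plate spans about 184–371 × 127–216 and the knob is at (294,99). I'll segment them for precise poses.

```bash
cat > seg.py <<'E'
from h import *
import pickle
def load(n): return pickle.load(open(f"pics/{n}.pkl","rb")),np.load(f"pics/{n}_T.npy")
def mask(img,lo,hi): return cv2.inRange(cv2.cvtColor(img,cv2.COLOR_BGR2HSV),lo,hi)
def biggest(m,near=None):
    cs=[c for c in cv2.findContours(m,cv2.RETR_EXTERNAL,cv2.CHAIN_APPROX_NONE)[0] if cv2.contourArea(c)>60]
    if near is None: return max(cs,key=cv2.contourArea)
    return min(cs,key=lambda c:np.hypot(*(c[:,0].mean(0)-near)))
def rect(p,T,c,z):
    P=np.array([atz(p,[v,u],z,T)[:2] for u,v in c[:,0]]).astype(np.float32)
    r=cv2.minAreaRect(P); return np.round(r[0],1),np.round(r[1],1),round(r[2],2)
GREEN=((45,60,40),(90,255,255)); RED=((0,150,80),(6,255,255));BLUE=((100,120,60),(125,255,255))
E
python3 - <<'E'
from seg import *
p,T=load("w1")
print("tray",rect(p,T,biggest(mask(p["frame"],*BLUE),(277,160)),16))
m=mask(p["frame"],*RED)|mask(p["frame"],(172,150,80),(180,255,255))
print("rib top",rect(p,T,biggest(m,(274,180)),68))
g=mask(p["frame"],(0,0,110),(180,60,255))
k=cv2.morphologyEx(g|m,cv2.MORPH_CLOSE,np.ones((3,3)));c=biggest(k,(274,177));print("bar",rect(p,T,c,28))
p,T=load("w2")
gm=cv2.morphologyEx(mask(p["frame"],*GREEN),cv2.MORPH_CLOSE,np.ones((15,15)))
print("plate",rect(p,T,biggest(gm),10))
i=p["frame"];cv2.imwrite("pics/w2z.png",cv2.resize(i[80:225,170:385],None,fx=3.7,fy=3.7,interpolation=2))
p,T=load("w1");i=p["frame"];cv2.imwrite("pics/w1z.png",cv2.resize(i[85:240,200:350],None,fx=3.8,fy=3.8,interpolation=2))
E
```

```text
tray (array([ 534.4, -173.1]), array([103.3, 183.4]), 89.84)
rib top (array([ 541.7, -178.3]), array([12.6, 56.7]), 86.86)
bar (array([ 547.1, -178.8]), array([ 30.1, 110.7]), 86.87)
plate (array([542. , 162.9]), array([128.4, 261.9]), 0.95)
```

View pics/w2z.png

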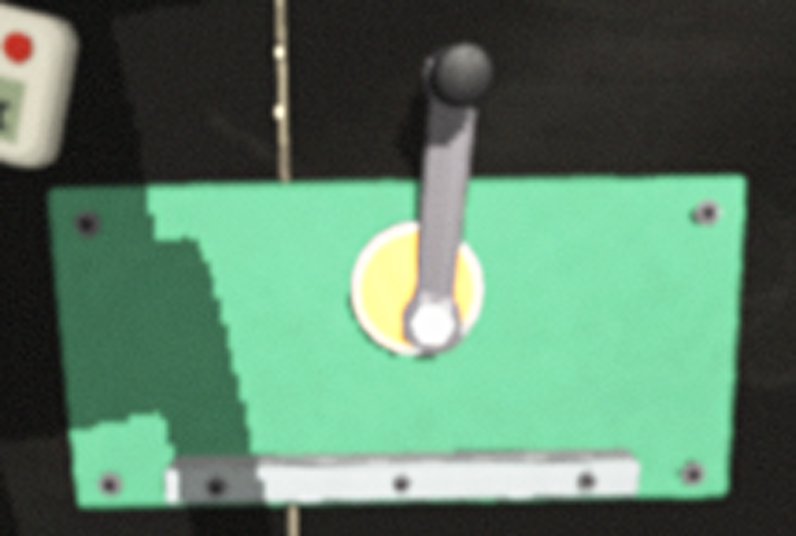

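View pics/w1z.png

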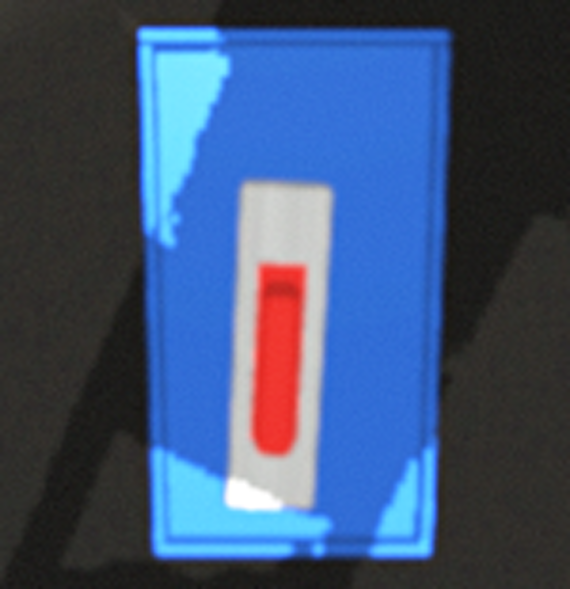

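```bash
python3 - <<'E'
from h import *
j=np.radians(86.87)
for a in (j,j-np.pi):
    print("pick",np.round(manip.solve_ik([547.1,-178.8,34],down(a)),2))
for a in (.0166,.0166-np.pi,.0166+np.pi):
    print("place",np.round(manip.solve_ik([562.5,163.2,60],down(a)),2))
manip.command_gripper(40)
manip.move_ptp([547.1,-178.8,120],down(j))
manip.move_linear([547.1,-178.8,60])
p,T,s=wshot("w3")
manip.move_linear([547.1,-178.8,34],vel=60)
s=manip.sense();print(s["t"],np.round(s["position"],1),np.round(s["force"],1))
E
```

```text
pick [-0.44  0.57  1.75 -0.    0.83 -1.95]
pick [-0.44  0.57  1.75 -0.    0.83  1.19]
place [ 0.16  0.54  1.71 -0.    0.9   0.15]Traceback (most recent call last):
  File "<stdin>", line 6, in <module>
    return _wrapfunc(a, 'round', decimals=decimals, out=out)
    return _wrapit(obj, method, *args, **kwds)
    result = getattr(arr, method)(*args, **kwds)
TypeError: unsupported operand type(s) for *: 'NoneType' and 'float'
```

```bash
python3 - <<'E'
from h import *
j=np.radians(86.87)
manip.command_gripper(40)
manip.move_ptp([547.1,-178.8,120],down(j))
manip.move_linear([547.1,-178.8,60])
p,T,s=wshot("w3")
manip.move_linear([547.1,-178.8,34],vel=60)
s=manip.sense();print(s["t"],np.round(s["position"],1),np.round(s["force"],1))
E
```

```text
7.6333 [ 546.8 -178.7   33.6] [-0.   0.3 -0.3]
```

View pics/w3.png

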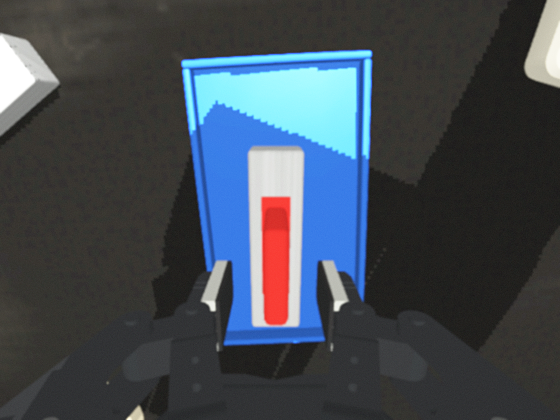

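The rib sits centred between the fingers. I'll refine the bar position from this close view, then grip and lift.

```bash
python3 - <<'E'
from seg import *
p,T=load("w3")
m=mask(p["frame"],*RED)|mask(p["frame"],(172,150,80),(180,255,255))
k=cv2.morphologyEx(mask(p["frame"],(0,0,110),(180,60,255))|m,cv2.MORPH_CLOSE,np.ones((3,3)));k[:,:240]=0;k[:,312:]=0
print("bar",rect(p,T,biggest(k,(276,240)),28))
manip.command_gripper(0,force=60)
s=manip.sense();print(s["t"],s["gripper_width"],np.round(s["position"],1),np.round(s["force"],1))
manip.move_linear([547.1,-178.8,120],vel=100)
s=manip.sense();print(s["t"],s["gripper_width"],np.round(s["force"],1))
p,T,s=wshot("w4")
E
```

```text
bar (array([ 546.1, -178.4]), array([ 29.4, 110.4]), 86.86)
7.9917 11.176563862130426 [ 547.3 -178.8   34.2] [-0.1  0.5  0.2]
9.0 11.317775847231227 [ 0.1  0.4 -4.6]
```

View pics/w4.png

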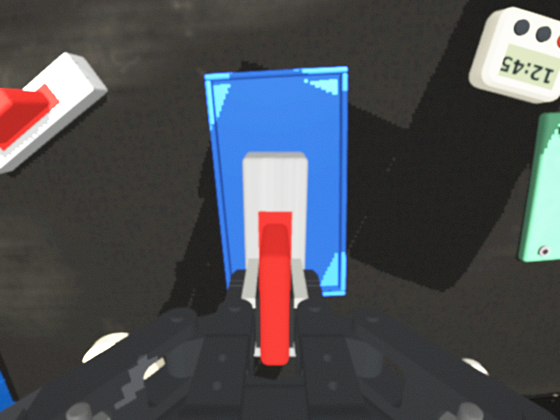

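Gripped (11.3 mm, weight 4.6 N). Now carrying it to hover over the lane.

```bash
python3 - <<'E'
from seg import *
manip.move_ptp([562.5,163.2,140],down(.0166))
manip.move_linear([562.5,163.2,75],vel=120)
p,T,s=wshot("w5");print(s["t"],np.round(s["position"],1),np.round(s["qpos"],2),np.round(T[:3,3]))
p=manip.grab_frame("side");save(p,"s5");cv2.imwrite("pics/s5z.png",cv2.resize(p["frame"][200:320,200:350],None,fx=5,fy=5,interpolation=2))
E
```

```text
11.5667 [563.  163.1  75.3] [ 0.16  0.52  1.7  -0.    0.93  0.15] [563. 239. 218.]
```

View pics/w5.png

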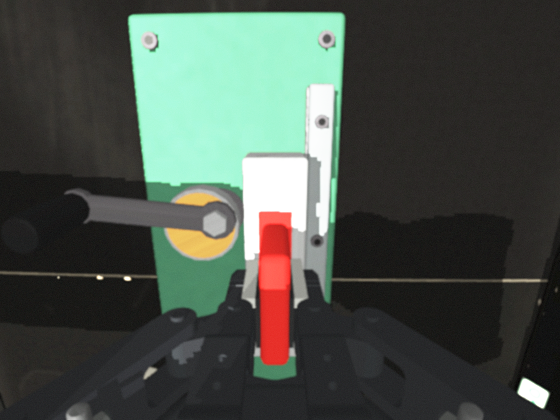

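View pics/s5z.png

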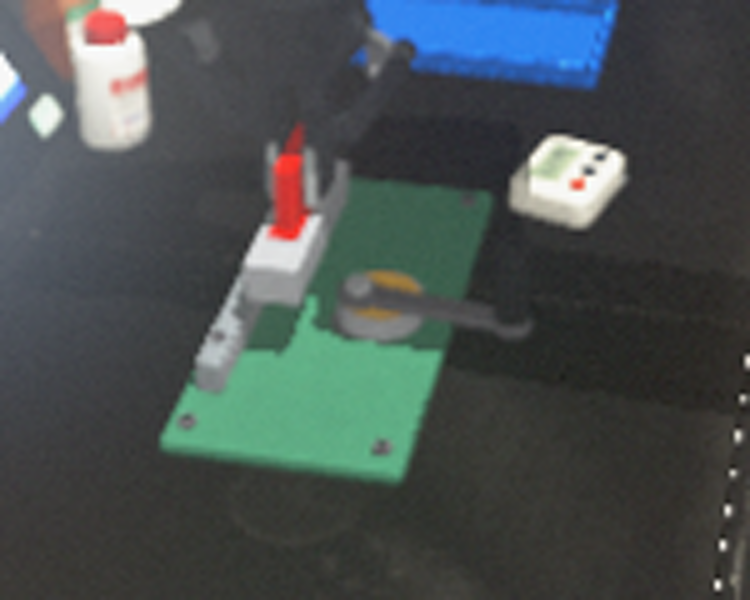

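```bash
python3 - <<'E'
from seg import *
p,T=load("w5")
i=p["frame"];cv2.imwrite("pics/w5z.png",cv2.resize(i[0:290,120:360],None,fx=2.5,fy=2.05*1,interpolation=2)) 
for n,(u,v),z in [("plateTL",(131,15),10),("plateTR",(344,14),10),("plateL",(159,290),10),("plateR",(330,300),10),("screwL",(150,40),11),("screwR",(326,39),11),("fence end L",(307,86),30),("fence end R",(333,85),30),("rollerL",(164,222),24),("rollerR",(239,222),24),("rtop",(202,187),24),("rbot",(202,260),24),("hex",(215,222),34),("gaugeTL",(244,155),69),("gaugeTR",(307,155),69),("knob",(21,236),78)]:
    print(n,np.round(atz(p,[v,u],z,T)[:2],1))
gm=cv2.morphologyEx(mask(i,*GREEN),cv2.MORPH_CLOSE,np.ones((5,5)))
# plate left edge fit
L=[];R=[]
for v in range(25,180,5):
    cols=np.where(gm[v,100:200]>0)[0]
    L.append(atz(p,[v,100+cols[0]-.5],10,T)[:2])
    cols=np.where(gm[v,320:360]>0)[0]; 
    if len(cols):R.append(atz(p,[v,320+cols[-1]+.5],10,T)[:2])
for A in (L,R):
    A=np.array(A);f=np.polyfit(A[:,1],A[:,0],1);print("x at y=163",np.polyval(f,163),"slope",f[0])
E
```

```text
plateTL [480.7 290.1]
plateTR [601.3 291.8]
plateL [482.2 114.4]
plateR [605.2 108.4]
screwL [491.  276.7]
screwR [591.7 278.4]
fence end L [580.1 251.4]
fence end R [594.  252.2]
rollerL [495.2 171.1]
rollerR [542.  171.8]
rtop [520.1 193.7]
rbot [517.7 145.5]
hex [528.9 175.1]
gaugeTL [549.5 219.2]
gaugeTR [577.8 219.7]
knob [445.4 181.9]
x at y=163 480.2855878160759 slope -0.019186122232479924
x at y=163 604.9594018109538 slope -0.02005386200429805
```

View pics/w5z.png

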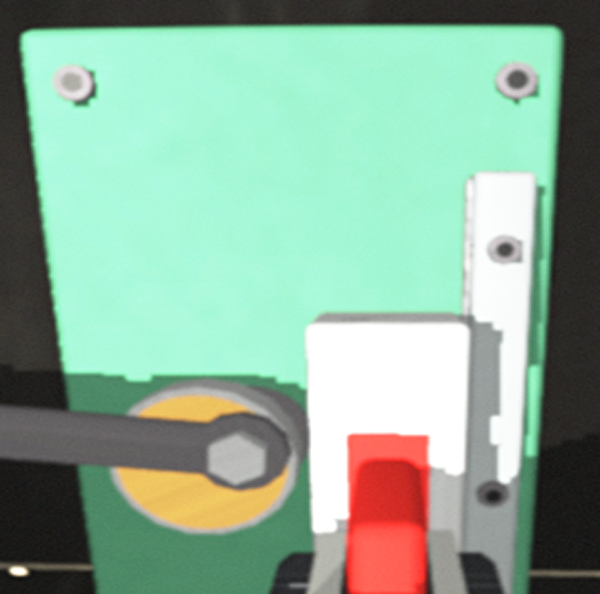

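All cues put the guide origin at x 566.8–568.3, y 161–164, yaw about 0.018. The gauge has roughly 5 mm of clearance on both sides, so I'm lowering it.

```bash
python3 - <<'E'
from seg import *
manip.move_linear([562.6,163.0,44],vel=80)
print(np.round(manip.sense()["force"],1))
for z in (42,41,40.3,39.6,39):
    manip.move_linear([562.6,163.0,z],vel=30);s=manip.sense();print(z,np.round(s["position"],1),np.round(s["force"],1),round(s["t"],2))
    if s["force"][2]>-1:break
E
```

```text
[ 0.7 -0.8 -3.9]
42 [562.9 163.   42.3] [ 0.8 -0.1 -3.8] 12.46
41 [562.6 163.   41.1] [ 0.  -0.2 -4.4] 12.71
40.3 [562.6 163.   40.3] [ 0.4  0.2 -3.5] 12.96
39.6 [562.7 163.   40.2] [-1.6 -0.7  5.2] 13.21
```

Seated on the plate. Releasing, then going for the knob.

```bash
cat >> h.py <<'E'
HX,HY,YAW=528.8,175.0,0.018
def knob(j):
    a=np.pi-.55+j+YAW; return HX+85*np.cos(a),HY+85*np.sin(a),a
E
python3 - <<'E'
from seg import *
manip.command_gripper(26)
manip.move_linear([562.6,163.0,60],vel=100)
manip.move_linear([562.6,163.0,140],vel=200)
p=manip.grab_frame("side");save(p,"s6");cv2.imwrite("pics/s6z.png",cv2.resize(p["frame"][200:320,200:350],None,fx=5,fy=5,interpolation=2))
print([ (np.round(x["at"],1),round(x["confidence"],2),np.round(atz(p,x["at"],60),1)) for x in manip.tip_of("lever_knob",p)[:2]])
x,y,a=knob(.454);print(x,y)
manip.command_gripper(45)
manip.move_ptp([x,y,125],down(a+np.pi/2+0*np.pi if False else a-3*np.pi/2))
p,T,s=wshot("w6");print(round(s["t"],2),np.round(s["position"],1),np.round(s["qpos"],2))
for q in manip.tip_of("lever_knob",p)[:2]: print(np.round(q["at"],1),round(q["confidence"],2),np.round(atz(p,q["at"],60,T),1))
E
```

```text
[(array([251.5, 302.5]), 0.65, array([443.7, 172.5,  60. ]))]
444.0584389315931 181.62327922478562
16.37 [444.5 181.7 125.1] [ 0.24  0.32  1.89 -0.    0.93  1.89]
[231.5 270.8] 0.76 [444.1 183.4  60. ]
```

View pics/w6.png

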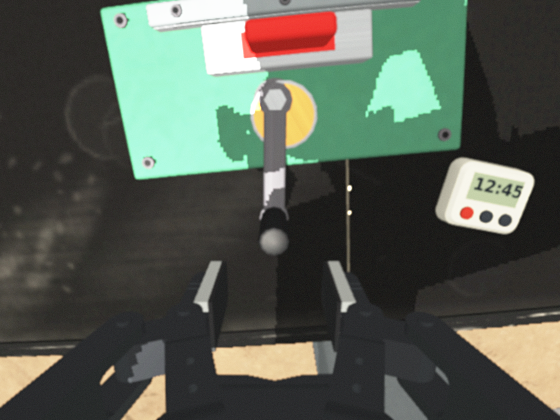

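View pics/s6z.png

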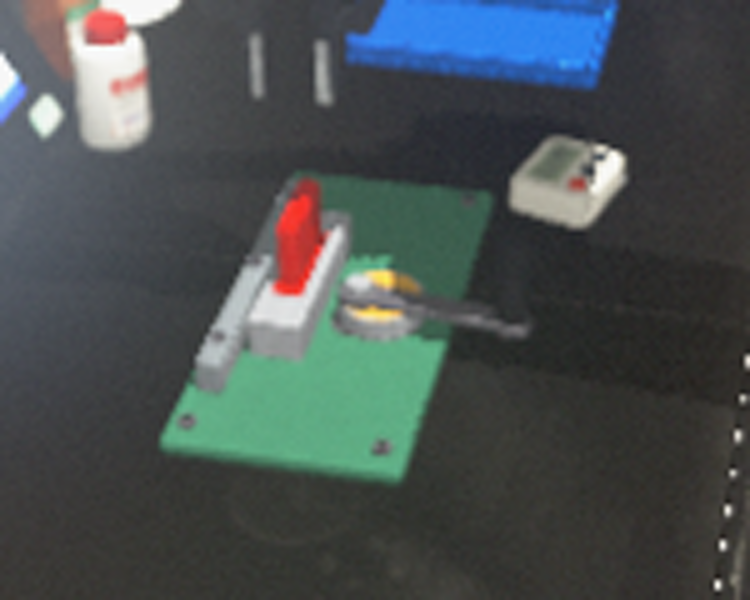

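```bash
python3 - <<'E'
from seg import *
x,y,a=knob(.454)
manip.move_linear([x,y,44],vel=150)
manip.command_gripper(0,force=25)
s=manip.sense();print(round(s["t"],2),s["gripper_width"],np.round(s["position"],1),np.round(s["force"],1),np.round(s["wrist_torque"],2))
f0=np.array(s["force"])
for j in (.56,.68,.8,.92,1.04,1.16,1.28,1.36):
    x,y,a=knob(j)
    manip.move_linear([x,y,44],down(a-3*np.pi/2),vel=60)
    s=manip.sense();f=np.array(s["force"]);t=np.array([-np.sin(a),np.cos(a)]);r=np.array([np.cos(a),np.sin(a)])
    d=np.array(s["position"][:2])-[HX,HY];print(j,"act j",round((np.arctan2(d[1],d[0])%(2*np.pi))-np.pi+.55-YAW,3),"r",round(np.hypot(*d),1),"Ft",round(f[:2]@t,1),"Fr",round(f[:2]@r,1),"Fz",round(f[2],1),round(s["gripper_width"],1),round(s["t"],2))
    if abs(f[:2]@t)>25 or abs(f[:2]@r)>25: print("STOP");break
E
```

```text
17.5 19.40090116513563 [445.  181.9  45. ] [-1.6  0.3  7.5] [0.1  0.1  0.03]
0.56 act j 0.559 r 84.2 Ft -0.1 Fr 1.2 Fz 7.6 19.3 17.8
0.68 act j 0.681 r 84.1 Ft -0.8 Fr 0.5 Fz 7.7 19.7 18.12
0.8 act j 0.801 r 84.2 Ft -0.9 Fr 0.1 Fz 8.6 19.1 18.43
0.92 act j 0.922 r 84.1 Ft -1.1 Fr -0.0 Fz 7.8 19.5 18.75
1.04 act j 1.043 r 84.0 Ft -0.5 Fr -0.3 Fz 6.1 19.2 19.07
1.16 act j 1.164 r 83.9 Ft -2.1 Fr -1.0 Fz 7.6 19.1 19.38
1.28 act j 1.284 r 83.9 Ft -2.2 Fr -2.4 Fz 6.4 19.4 19.7
1.36 act j 1.361 r 83.8 Ft -3.5 Fr -3.2 Fz 6.3 19.3 19.97
```

```bash
python3 - <<'E'
from seg import *
for j in (1.42,1.46,1.49,1.51,1.53,1.55,1.57,1.585,1.6):
    x,y,a=knob(j)
    manip.move_linear([x,y,44.5],down(a-3*np.pi/2),vel=40)
    s=manip.sense();f=np.array(s["force"]);t=np.array([-np.sin(a),np.cos(a)]);r=np.array([np.cos(a),np.sin(a)])
    d=np.array(s["position"][:2])-[HX,HY];print(j,"act j",round((np.arctan2(d[1],d[0])%(2*np.pi))-np.pi+.55-YAW,3),"r",round(np.hypot(*d),1),"Ft",round(f[:2]@t,1),"Fr",round(f[:2]@r,1),"Fz",round(f[2],1),"M",np.round(s["wrist_torque"],2),round(s["t"],2))
    if f[:2]@t<-9 : print("STOP");break
p=manip.grab_frame("side");save(p,"s7");cv2.imwrite("pics/s7z.png",cv2.resize(p["frame"][200:320,200:350],None,fx=5,fy=5,interpolation=2))
p=manip.grab_frame("top");save(p,"t7");cv2.imwrite("pics/t7z.png",cv2.resize(p["frame"][170:260,140:240],None,fx=6,fy=6,interpolation=2))
E
```

```text
1.42 act j 1.415 r 83.8 Ft -5.1 Fr -5.0 Fz 1.6 M [1.16 0.12 0.25] 20.24
1.46 act j 1.452 r 83.8 Ft -6.3 Fr -5.6 Fz 2.2 M [1.32 0.14 0.19] 20.49
1.49 act j 1.48 r 83.8 Ft -5.9 Fr -7.2 Fz 1.8 M [1.3  0.14 0.2 ] 20.74
1.51 act j 1.497 r 83.7 Ft -6.9 Fr -7.2 Fz 3.0 M [1.56 0.27 0.12] 20.99
1.53 act j 1.516 r 83.7 Ft -6.0 Fr -7.3 Fz 3.7 M [1.58 0.26 0.12] 21.24
1.55 act j 1.536 r 83.7 Ft -6.3 Fr -6.8 Fz 3.1 M [1.54 0.3  0.13] 21.49
1.57 act j 1.556 r 83.7 Ft -6.3 Fr -7.4 Fz 3.2 M [1.53 0.28 0.11] 21.74
1.585 act j 1.568 r 83.7 Ft -7.0 Fr -8.1 Fz 4.0 M [1.69 0.32 0.07] 21.99
1.6 act j 1.578 r 83.7 Ft -6.8 Fr -9.1 Fz 5.0 M [1.78 0.47 0.03] 22.24
```

View pics/s7z.png

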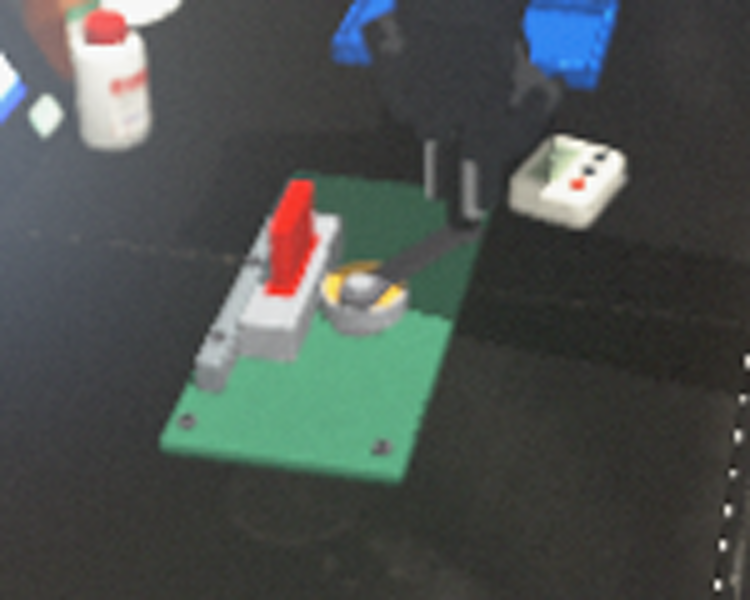

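View pics/t7z.png

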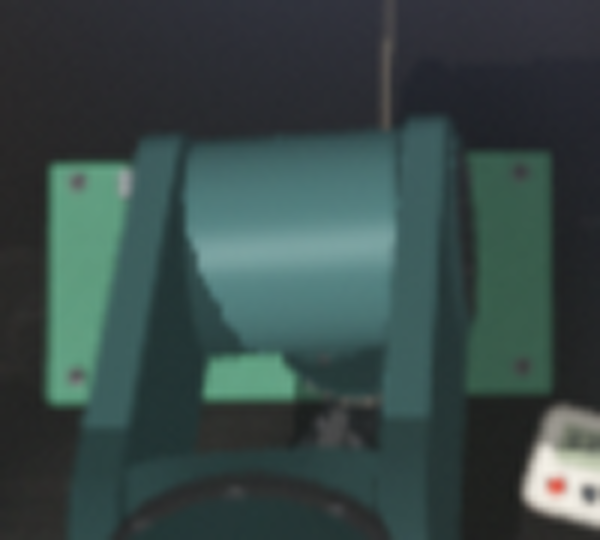

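No contact rise yet (Ft ≈ 6–7 N, which is the lever's own friction). I'll continue in fine steps.

```bash
python3 - <<'E'
from seg import *
for j in np.arange(1.612,1.72,.012):
    x,y,a=knob(j)
    manip.move_linear([x,y,44.8],down(a-3*np.pi/2),vel=40)
    s=manip.sense();f=np.array(s["force"]);t=np.array([-np.sin(a),np.cos(a)]);r=np.array([np.cos(a),np.sin(a)])
    d=np.array(s["position"][:2])-[HX,HY];print(round(j,3),"act j",round((np.arctan2(d[1],d[0])%(2*np.pi))-np.pi+.55-YAW,3),"r",round(np.hypot(*d),1),"Ft",round(f[:2]@t,1),"Fr",round(f[:2]@r,1),"Fz",round(f[2],1),"M",np.round(s["wrist_torque"],2),round(s["t"],2))
    if f[:2]@t<-9.5 : print("STOP");break
E
```

```text
1.612 act j 1.582 r 83.7 Ft -10.3 Fr -9.6 Fz 3.2 M [ 1.96  0.47 -0.1 ] 22.59
STOP
```

```bash
python3 - <<'E'
from seg import *
def rd(j):
    x,y,a=knob(j)
    s=manip.sense();f=np.array(s["force"]);t=np.array([-np.sin(a),np.cos(a)]);r=np.array([np.cos(a),np.sin(a)])
    d=np.array(s["position"][:2])-[HX,HY];print(round(j,3),"act j",round((np.arctan2(d[1],d[0])%(2*np.pi))-np.pi+.55-YAW,4),"Ft",round(f[:2]@t,1),"Fr",round(f[:2]@r,1),"Fz",round(f[2],1),round(s["t"],2));return f[:2]@t
manip.pause(.2);rd(1.612)
for j in np.arange(1.603,1.55,-.008):
    x,y,a=knob(j)
    manip.move_linear([x,y,44.8],down(a-3*np.pi/2),vel=40);F=rd(j)
    if F>1.5:break
E
```

```text
1.612 act j 1.5817 Ft -10.4 Fr -9.8 Fz 3.1 22.79
1.603 act j 1.582 Ft -7.9 Fr -9.3 Fz 1.7 23.04
1.595 act j 1.5825 Ft -5.0 Fr -7.9 Fz -1.0 23.29
1.587 act j 1.5807 Ft -4.2 Fr -8.5 Fz -1.8 23.54
1.579 act j 1.5783 Ft -1.6 Fr -6.4 Fz -3.1 23.79
1.571 act j 1.5768 Ft -0.8 Fr -5.7 Fz -2.3 24.04
1.563 act j 1.5738 Ft 0.9 Fr -5.5 Fz -4.0 24.29
1.555 act j 1.5683 Ft 1.2 Fr -5.5 Fz -3.9 24.54
```

Contact is confirmed: the force rose to 10.4 N at j ≈ 1.58, against 1.57 expected. I've relieved the squeeze. Releasing and inspecting.

```bash
python3 - <<'E'
from seg import *
manip.command_gripper(45)
s=manip.sense();x,y,_=s["position"];print(np.round(s["force"],1))
manip.move_linear([x,y,125],vel=200)
manip.move_ptp([540,100,230],down(.018))
p,T,s=wshot("w8");print(round(s["t"],2),np.round(s["position"],1),np.round(s["qpos"],2))
for q in manip.tip_of("lever_knob",p)[:2]: print(np.round(q["at"],1),round(q["confidence"],2),np.round(atz(p,q["at"],60,T),1))
cv2.imwrite("pics/w8z.png",cv2.resize(p["frame"][:300,:],None,fx=1.42,fy=1.42,interpolation=2))
p=manip.grab_frame("side");save(p,"s8")
for q in manip.tip_of("lever_knob",p)[:2]: print(np.round(q["at"],1),round(q["confidence"],2),np.round(atz(p,q["at"],60),1))
print(knob(1.571))
E
```

```text
[ 0.6 -0.2  0.4]
26.07 [538.7  99.9 228. ] [0.06 0.29 1.62 0.   1.23 0.04]
[186.6 222.4] 0.83 [489.2 103.9  60. ]
[232.7 290.8] 0.93 [493.   87.7  60. ]
(np.float64(485.6979953024746), np.float64(101.73870605118618), 4.180592653589793)
```

View pics/w8z.png

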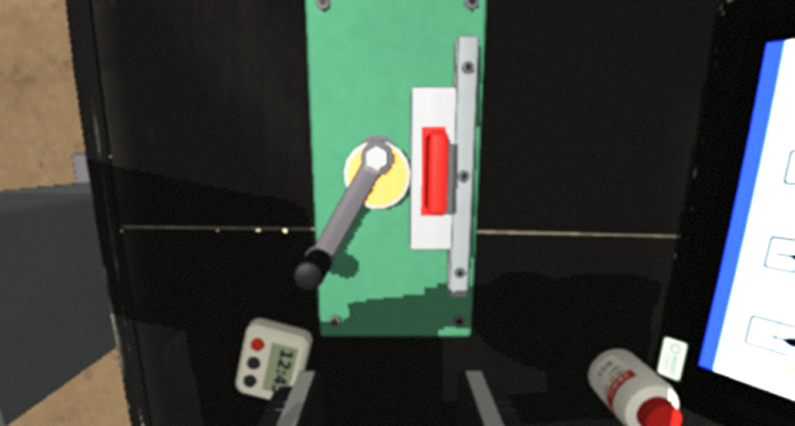

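The bar lies flush on the fence with the roller touching it. Measuring the gauge pose to regrip it.

```bash
python3 - <<'E'
from seg import *
p,T=load("w8");i=p["frame"]
m=mask(i,*RED)|mask(i,(172,150,80),(180,255,255))
c=biggest(m,(306,120));print(cv2.boundingRect(c))
# bar corners: crop px /1.42
for n,(u,v),z in [("TL",(411,88),34),("BL",(411,249),34),("BR",(449,249),34),("TR",(453,88),34),("ribL bot",(421,215),74),("ribL top",(423,128),74),("fenceTL",(456,38),30),("fenceBL",(449,290),30),("roller R",(411,175),24),("roller L",(344,175),24),("hex",(376,157),34),("knobtop",(308,271),78),("plate BL",(320,336),10),("plateBR",(471,336),10)]:
    print(n,np.round(atz(p,[v/1.42,u/1.42],z,T)[:2],1))
print(rect(p,T,c,74))
E
```

```text
(297, 90, 19, 61)
TL [551.5 219.1]
BL [554.6 110.8]
BR [582.2 111.3]
TR [579.4 219.7]
ribL bot [558.4 140.2]
ribL top [557.8 191.9]
fenceTL [580.3 250.9]
fenceBL [584.3  79.2]
roller R [553.5 162.5]
roller L [505.6 161.8]
hex [528.7 174.6]
knobtop [487. 104.]
plate BL [482.8  32.4]
plateBR [607.3  34.4]
(array([565.6, 166.9]), array([15. , 50.5]), 0.96)
```

```bash
python3 - <<'E'
from seg import *
q=down(.018)
manip.command_gripper(28)
manip.move_ptp([568,164,130],q)
manip.move_linear([568,164,85],vel=150)
p,T,s=wshot("w9")
i=p["frame"];save(p,"w9")
manip.move_linear([568,164,41],vel=100)
s=manip.sense();print(np.round(s["position"],1),np.round(s["force"],1),round(s["t"],2))
manip.command_gripper(0,force=25)
s=manip.sense();print(np.round(s["position"],2),np.round(s["force"],1),np.round(s["wrist_torque"],2),s["gripper_width"],round(s["t"],2))
E
```

```text
[568.3 164.1  41.2] [0.  0.5 0.2] 28.23
[566.77 164.1   41.79] [-4.9  0.8  6. ] [ 0.07  0.72 -0.04] 11.39877659618627 28.5
```

View pics/w9.png

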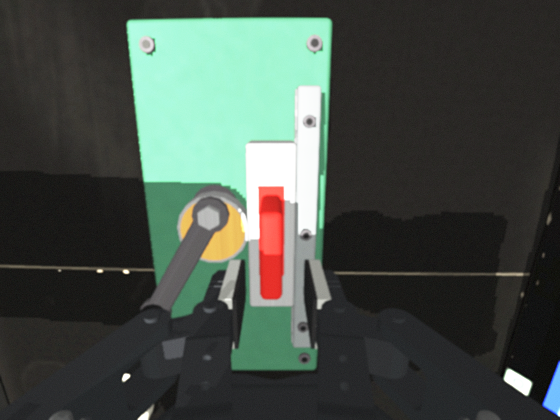

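Regripped. The rib is about 1.2 mm nearer the robot than I'd commanded. I'll null the side force, then slide toward −y along the fence in monitored steps.

```bash
python3 - <<'E'
from seg import *
q=down(.018)
x0,y0,z=566.9,164.1,41.6
manip.move_linear([x0,y0,z],q,vel=30);s=manip.sense();print(np.round(s["position"],2),np.round(s["force"],1))
for d in [3,8,16,24,32,40,48,56,64,72,80,88,92]:
    manip.move_linear([x0+.018*d,y0-d,z],q,vel=45)
    s=manip.sense();f=s["force"];print(d,np.round(s["position"],2),np.round(f,1),"Mz",round(s["wrist_torque"][2],2),round(s["gripper_width"],1),round(s["t"],2))
    x0+=np.clip(f[0]/7*.4,-.4,.4)
    if abs(f[1])>35 or abs(f[0])>20: print("STOP");break
E
```

```text
[566.71 164.1   41.84] [-2.4 -0.   0.9]
3 [566.78 163.4   42.02] [-3.5 10.6  1.8] Mz 0.02 11.6 29.0
8 [566.88 159.73  42.49] [-4.6 15.3  5.6] Mz -0.03 11.6 29.26
16 [567.02 151.84  42.78] [-4.2 15.8  7. ] Mz 0.01 11.6 29.58
24 [567.11 143.52  42.8 ] [-2.9 15.3  8.2] Mz 0.03 11.8 29.91
32 [567.26 135.29  42.77] [-2.9 13.5  7.1] Mz 0.03 11.3 30.23
40 [567.41 127.04  42.75] [-2.6 13.1  7.2] Mz 0.01 11.5 30.56
48 [567.57 118.83  42.73] [-2.8 12.5  6.1] Mz 0.01 12.0 30.88
56 [567.68 110.57  42.71] [-2.3 11.2  6.3] Mz 0.02 11.2 31.21
64 [567.81 100.68  42.31] [-0.8  4.4  4.8] Mz -0.04 11.6 31.53
72 [567.91  92.12  42.19] [-0.2  3.2  4.5] Mz 0.07 11.8 31.86
80 [567.91  84.28  42.21] [0.2 3.9 5.9] Mz 0.05 11.4 32.18
88 [567.92  76.2   42.15] [-0.6  4.1  5.9] Mz 0.04 11.6 32.51
92 [567.87  72.4   42.1 ] [0.4 4.3 6. ] Mz 0.02 11.5 32.76
```

Drag fell from about 12 to 4 N as the gauge left the roller. I'll check visually before lifting.

```bash
python3 - <<'E'
from seg import *
p,T,s=wshot("w10")
p=manip.grab_frame("side");save(p,"s10");cv2.imwrite("pics/s10z.png",cv2.resize(p["frame"][200:320,200:350],None,fx=5,fy=5,interpolation=2))
E
```

```text
(no output)
```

View pics/w10.png

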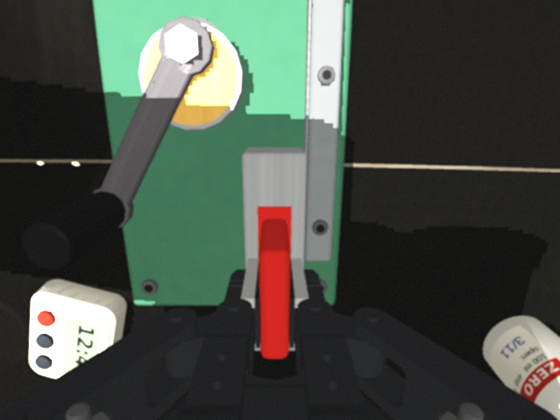

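View pics/s10z.png

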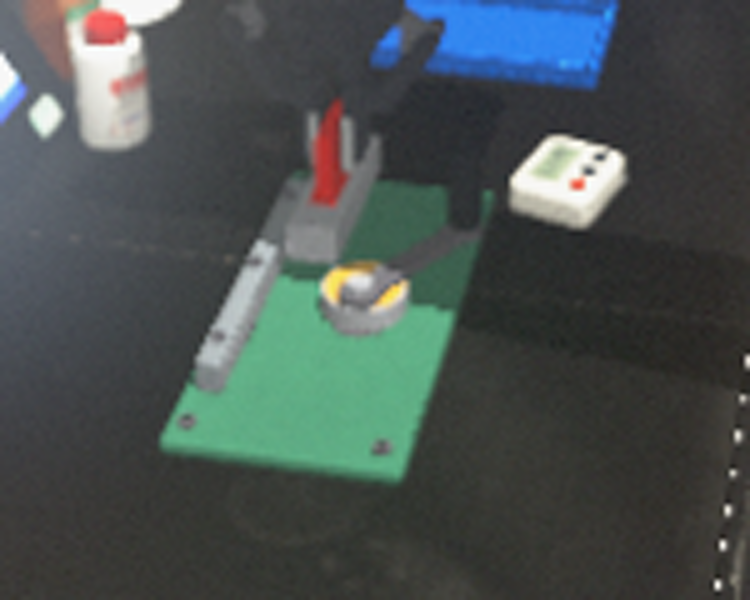

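The gauge's end is clear of the roller. Gripping harder, lifting, and returning it to the tray.

```bash
python3 - <<'E'
from seg import *
manip.command_gripper(0,force=60)
s=manip.sense();x,y,z=s["position"]
manip.move_linear([x,y,145],vel=150)
s=manip.sense();print(np.round(s["force"],1),round(s["gripper_width"],1))
q=down(-np.pi/2)
manip.move_ptp([538,-174,145],q)
manip.move_linear([538,-174,50],vel=150)
p,T,s=wshot("w11")
for z in (42,39,37.5,36.7,36,35.3,34.6,34,33.4):
    manip.move_linear([538,-174,z],vel=40);s=manip.sense();f=s["force"];print(z,np.round(s["position"],1),np.round(f,1),round(s["t"],2))
    if f[2]>1:break
E
```

```text
[ 0.1 -0.8 -3.8] 11.1
42 [ 537.8 -174.    42. ] [ 0.9 -0.1 -2.6] 36.17
39 [ 537.8 -174.    38.8] [-0.4  0.1 -3.3] 36.42
37.5 [ 537.9 -174.    37.4] [-0.5 -0.2 -4.5] 36.67
36.7 [ 538.  -174.    36.7] [-0.8  0.3 -3.5] 36.92
36 [ 538.2 -174.1   36.3] [-0.4  0.8  1.9] 37.17
```

View pics/w11.png

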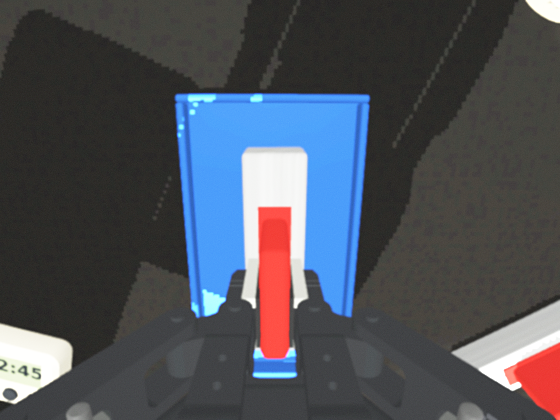

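It's inside the tray and on the floor. Releasing, then withdrawing and checking the whole scene.

```bash
python3 - <<'E'
from seg import *
manip.command_gripper(36)
manip.move_linear([538,-174,80],vel=100)
manip.move_linear([538,-174,200],vel=250)
p,T,s=wshot("w12");print(round(s["t"],2),np.round(s["force"],1))
manip.move_ptp([470,-60,300],down(0))
p,T,s=wshot("w13")
p=manip.grab_frame("side");save(p,"s12")
cv2.imwrite("pics/s12z.png",cv2.resize(p["frame"][120:330,150:400],None,fx=2.8,fy=2.8,interpolation=2))
for q in manip.tip_of("lever_knob",p)[:2]: print(np.round(q["at"],1),round(q["confidence"],2),np.round(atz(p,q["at"],60),1))
p=manip.grab_frame("top");save(p,"t12");cv2.imwrite("pics/t12z.png",cv2.resize(p["frame"][140:290,130:340],None,fx=3.8,fy=3.8,interpolation=2))
E
```

```text
38.75 [ 0.   0.2 -0.6]
[234.3 294.7] 0.61 [480.5  93.7  60. ]
```

View pics/w12.png

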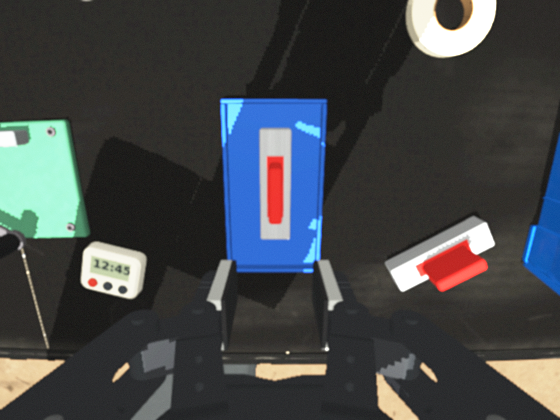

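View pics/s12z.png

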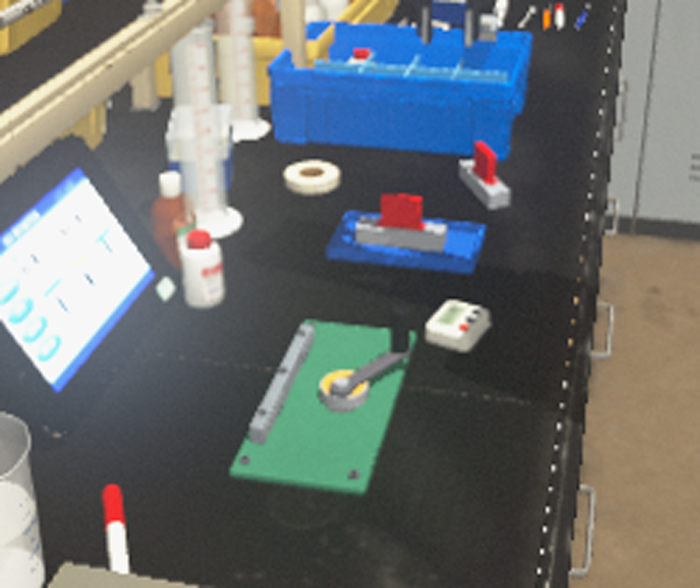

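View pics/t12z.png

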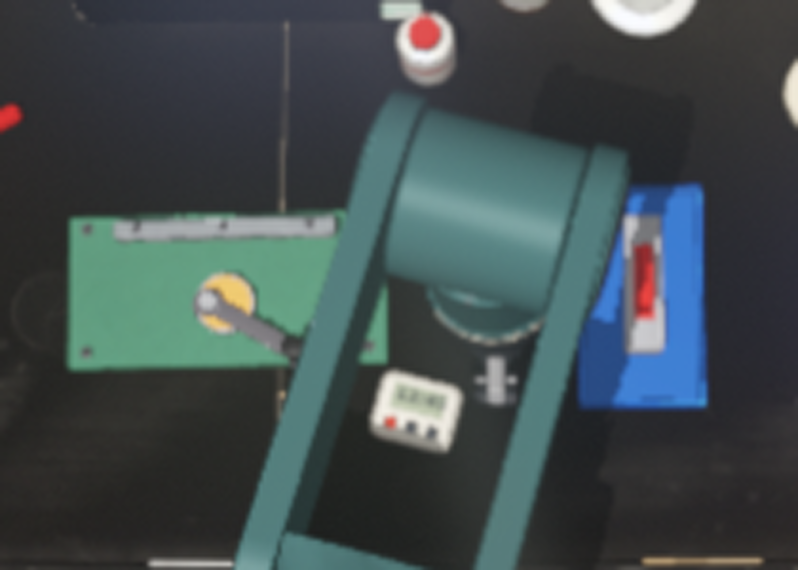

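The gauge is upright in the tray and the bystanders are unchanged. As a last check I'll view the lever from the same pose as before the slide.

```bash
python3 - <<'E'
from seg import *
manip.move_ptp([540,100,230],down(.018)); manip.pause(.3)
p,T,s=wshot("w14");p0,T0=load("w8")
print(round(s["t"],2),np.round(s["position"],1))
for (pp,TT) in ((p0,T0),(p,T)):
    i=pp["frame"]; 
    hsv=cv2.cvtColor(i,cv2.COLOR_BGR2HSV)
    ym=cv2.inRange(hsv,(15,90,100),(32,255,255));ym[:, :220]=0
    c=biggest(cv2.morphologyEx(ym,cv2.MORPH_CLOSE,np.ones((9,9))),(266,123));(u,v),r=cv2.minEnclosingCircle(c)
    print("disc",round(u,1),round(v,1),round(r,1),np.round(atz(pp,[v,u],24,TT)[:2],1))
cv2.imwrite("pics/w14z.png",np.hstack([cv2.resize(f["frame"][60:240,190:350],None,fx=2.4,fy=2.4,interpolation=2) for f in (p0,p)]))
for q in manip.tip_of("lever_knob",p)[:1]: print(np.round(q["at"],1),np.round(atz(p,q["at"],60,T),1))
E
```

```text
41.35 [540.2  98.9 230.7]
disc 267.0 124.5 21.0 [530.7 160.9]
disc 264.0 122.5 21.0 [530.  161.7]
[186.6 217.2] [486.  102.2  60. ]
```

View pics/w14z.png

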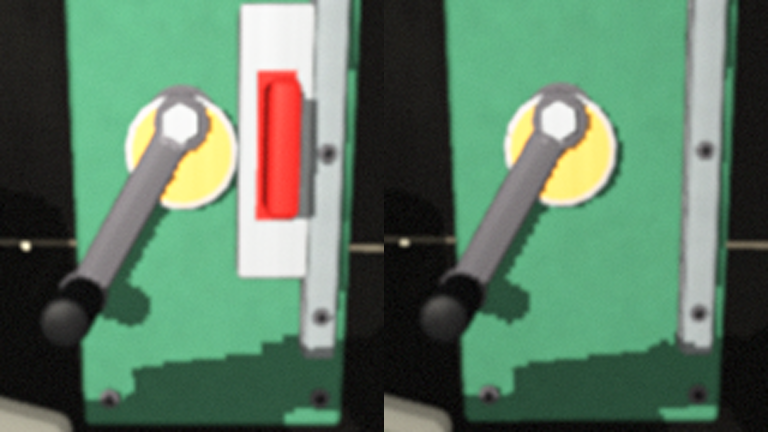

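The lever is unchanged to within pixel noise: disc and hex have the same relative position, and the knob reads (486,102) against (485.7,101.7) expected for joint 1.57. Handing in.

```bash
python3 -c "
from rig import manip
manip.finish_job()"
```

```text
the job is handed in; nothing more can be done
```

The job is done and handed in, with the robot's clock at about 41 s.

- **Set:** I took the gauge from the blue tray, set it down in the open gap midway along the fence, and swung the lever counter-clockwise. Contact showed as the knob force rising from about 6.5 to 10.4 N at a joint angle of about 1.58. I then eased off the squeeze, and the gripper's own reading came back by about 0.01 rad. I could not tell whether the lever itself moved; if it did, the gap changed by about 0.1 mm.
- **Slide and return:** I slid the gauge 92 mm along the fence toward the robot's right without lifting it. Drag fell from about 12 to 4 N as it left the roller, and the pictures showed its end clear of the roller before I lifted it. It went back into the tray, where it stands upright.
- **Last checks:** The lever sits as it did before the slide. The knob measured (486, 102) from the wrist camera, against (485.7, 101.7) expected at joint 1.57. The timer, bottle, tape, marker and look-alike gauges show no sign of having moved.
- **Disagreements:**
  - The side camera's knob reading was off, by about 10 mm in y, both at the start and at the end, so I relied on the wrist camera and the contact force.
  - The camera-based estimate of the gauge position for the regrip was about 1.2 mm off. I corrected it from the side force.

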